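# Open the mist-line gate valve and hang its slotted plate

### The arm

A 6-joint arm with a two-finger parallel gripper is mounted at the origin on the work surface. World frame = base frame: x ahead of the robot, y to its left, z up, the work surface at z = 0. Lengths are in m, angles in degrees, forces in N, time in s.
With the tool pointing down it reaches from about 0.35 to 0.875 m from the base axis. Payload 4.2 kg.
Tool frame: the origin (TCP) lies between the finger pads; the fingertips stand 14 mm ahead of it and the grasp point (between the pads) lies 5 mm behind it; z points along the fingers, y is the line along which they close (so a half turn about z gives the same grasp; the last joint's range is limited). The gripper opens to 87 mm and grips with 3 to 60 N. Pads are 19 mm wide; open, the fingers measure 117 mm over their backs; the gripper's body (75 mm by 190 mm) begins 51 mm behind the grasp point.
Start: joints at [82.769, 22.042, 0.453, 0, -68.411, -14.817], TCP at [0.235, 0.579, 0.237] pointing down, gripper open.
Joint ranges: [-179.83, 179.83], [-69.29, 118.12], [-61.27, 80.66], [-181.25, 117.63], [-171.15, -9.14], [-177.46, 177.46]. Speed limits (degrees/s): [159.86, 159.86, 180, 180, 180, 180].

### API

Orientations are given as a 3x3 rotation matrix whose columns are the frame's x, y, z axes.
In Python, from station import * gives the robot as it stands. The module is installed in compiled form; this text tells all that it offers.
- The arm moves only by the tool play_rows, never from a script. Its argument "steps" is a list of rows, each an object of numbers: "ax", "ay", "az": the turn, a rotation vector about the tool's x, y, z in degrees; "dx", "dy", "dz": the shift along the tool's x, y, z in mm; "claw": the finger opening in mm, from 0 to 87. A call has 1 to 20 rows; each row shifts and turns the commanded pose from where the row before left it, along the tool's axes as they then stand; what a row does not reach is not made up. A row lasts 1/10 s, in which the tool goes at most 50 mm and 8.59 degrees, less where a joint would pass 70% of its speed; a pose out of reach is approached as far as the arm can. A call with a gripper value outside its range is refused whole. The fingers move at their own pace and stop on an object; the grip force is fixed at half the most. Time passes only in rows, so rows that do not move let the fingers close. It gives the time, the measured TCP pose, the force, the opening and the grip force at its end, in the units of the state.
- sense(): the state, without advancing time (a new reading comes with each control period).
- capture(name): name is "scene" or "top" or "wrist"; returns a dict with "frame" (384x512x3 uint8, blue, green, red), "range_z" (384x512 float32, m along the optical axis (not along the pixel's ray), 0 where there is no reading), "fx", "fy", "cx", "cy" (pixels), "xyz" and "rotation" of the camera in the world. Camera axes: x right, y down, z forward; pixel columns grow to the right and rows downward; lengths in m; the calibration is good to about 2 mm. The wrist camera is an equidistant fisheye: a pixel r from the principal point sees the ray r / f radians off the axis. A picture is of the moment at which its call begins.
- finish_job(): hands the job in; it is judged then, once.
The state is a dict: "time_s": time; "joints": joint angles; "joint_velocities": joint speeds; "effort": joint torques, N m; "tcp_pos": TCP position; "ee_rot": TCP orientation; "wrist_force": force on the tool from outside, world axes, zero at the start; "moment": the same for the moment, N m; "gripper_width": opening from 0.0 (shut) to 1.0 (fully open); "gripper_force": force on a finger pad.
Only numpy, scipy, OpenCV 4.12 (cv2) and the standard library are available. Lean on these libraries where they do the work, as an engineer would, in place of code of your own. Each camera call takes 0.05 s, during which the arm holds its last target. There are 200 camera calls.

### The job

Open the mist line on the propagation bench: turn the gate valve's handwheel anticlockwise (seen from above) until you feel it come up against its stop, then back it off a quarter turn. Then take the slotted plate out of its rack and hang it on the headed pin beside the valve, sliding its slot sideways over the pin so that it hangs free, with the pin up in the notch at the inner end of the slot. Leave the other things on the bench where they are.

Things in the scene. Friction and masses are not known exactly. Their poses are not given: they have to be found in the camera images.
- wheel (a joint): Angle (rad) of the steel handwheel, 130 mm rim circle; grows anticlockwise from above (opening). Knob bearing from the axis = manifold yaw + this. The opening stop lies 1.5 to 3 turns on from the start, its reading not given: the wheel goes solid (rigid) there. About 4 N sideways at the knob turns it (0.25 N m friction); it stays where left. Rim top z = 139 mm, hub top 144 mm.
- valve_axis (a point): Point on the handwheel's vertical axis, at the mid height of the crank knob (z = 167 mm).
- knob_mid (a point): Middle of the black upright crank knob on the wheel's rim, 65 mm from the wheel's axis: a cylinder 22 mm in diameter, 42 mm tall (z = 143 to 185 mm). It spins freely on its upright spindle, so it can be gripped from above and carried round without turning the gripper.
- manifold: Fixed wooden plank 150 x 385 x 15 mm (its y = -245 to +140 mm) with a white pipe along y, a brass gate valve and a post; origin on the bench under the wheel's axis. The flat steel post at y = -200 mm is 30 mm wide (y), x = -30 to -14 mm, top at z = 182 mm, and carries the pin. The pipe's elbow reaches y = -131, z = 72 mm.
- pin (a point): Middle of the free length of the horizontal steel pin on the post, at (0, -200, 170) mm in manifold. Pin 8 mm in diameter, along the manifold's x, free from the post's face (x = -14 mm) to its round head (x = +14 mm), 22 mm in diameter and 6 mm thick, which cannot pass through the slot.
- plate: Loose aluminium plate standing in the rack, about 0.27 kg; origin mid lower edge, z up. Thickness 10 mm (x), width 90 (y). z 0-110 main part; above it a grip tab y +-20, z 110-140. Slot z 66-82 opens at the +y edge, runs in to y = -8.5; at its inner end a notch goes up to z = 92 (y -8.5 to 5.5). Hung: pin centre at y = -1.5, z = 88, balanced. Either face may point to the post.
- rack: Fixed wooden rack 70 x 120 mm that holds the plate upright; origin at the centre of its underside, same yaw as the plate. Groove 13 mm wide along its y, its floor at z = 12 mm, its walls up to z = 42 mm and closed at both ends.
- flask: Bystander: red bottle, 68 mm in diameter, 200 mm tall, origin under its centre.
- pot: Bystander: terracotta pot, 84 mm across the rim, 75 mm tall, origin under its centre.
- stake_tray: Bystander: grey tray with wooden stakes, 100 x 170 x 30 mm, origin under its centre.
Things that resemble listed ones, but are neither listed nor needed, are in the scene too. Several things have the shape of the plate; the one meant has the colours described above.

How it is judged (in metres and radians):
On the way, in this order (a step that is already met when the one before it is completed fails the run):
1. the handwheel is turned anticlockwise up to its stop (within 0.12 rad) (value of joint wheel above 15.88 rad), for 0.1 s.
2. the handwheel is backed off a quarter turn from the stop (1.57 rad, give or take 0.4) and at rest (value of joint wheel between 14.03 and 14.83 rad and velocity of joint wheel between -0.1 and 0.1 rad/s), for 0.2 s.
3. the plate hangs on the pin, released, with the pin up in the notch (x of pin in the frame of plate between -0.012 and 0.012 m and y of pin in the frame of plate between -0.0085 and 0.0055 m and z of pin in the frame of plate between 0.083 and 0.095 m and angle between plate's own z axis and vertical below 0.2 rad and contact force between plate and the fingers below 0.1 N), for 0.2 s.
At the end, for the whole second after the job is handed in: The handwheel rests a quarter turn (1.57 rad, give or take 0.4) short of its opening stop, and the plate hangs at rest on the pin, let go, upright within 0.2 rad, between post and head, with the pin up in the notch (within 5 mm of the notch's top, inside its width) (all of step 3 and value of joint wheel between 14.03 and 14.83 rad and linear speed of plate below 0.03 m/s); the robot touches nothing.
It fails at once if the flask is moved by more than 30 mm (distance of flask from where it was at the start of the episode above 0.03 m).
It fails at once if the pot is moved by more than 30 mm (distance of pot from where it was at the start of the episode above 0.03 m).
It fails at once if the stake tray is moved by more than 30 mm (distance of stake_tray from where it was at the start of the episode above 0.03 m).
It also fails if it takes over 72 s, if anything falls off the work surface, if the arm or the gripper's body presses on something with over 40 N, if the wrist force passes 120 N, or if a joint passes its speed limit or range.

## Working session

There is one attempt and no reset: what is moved stays moved. The work goes in short steps, Python scripts to look and compute and a tool call to move; the robot and the scene stay as the last step left them, time stands still between calls to the robot, and variables do not carry over. Pictures are saved under pics/ and viewed, at most 10 in all, crops included, and the job is handed in when it is done.

Besides the shell and the picture viewer there is one more tool, called after "Request:" as name(argument=value, ...) on one line, values as JSON. play_rows: Moves the arm, as the interface text tells. Its arguments: {"type":"object","properties":{"steps":{"type":"array"}},"required":["steps"]}

```bash
mkdir -p pics
cat > h.py <<'E'
import numpy as np, cv2, pickle
from station import *
def snap(n,f):
    c=capture(n); pickle.dump(c,open(f+'.pkl','wb')); cv2.imwrite('pics/'+f+'.png',c['frame']); return c
def load(f): return pickle.load(open(f+'.pkl','rb'))
def cloud(c):
    v,u=np.mgrid[0:384,0:512]; z=c['range_z']
    p=np.stack([(u-c['cx'])/c['fx']*z,(v-c['cy'])/c['fy']*z,z],-1)
    return p@np.array(c['rotation']).T+np.array(c['xyz'])
E
python3 - <<'E'
from h import *
a=snap('scene','s0');b=snap('top','t0')
im=np.hstack([a['frame'],b['frame']])
for c in(a,b):print(c['xyz'],c['rotation'],c['fx'])
s=sense();print(s['time_s'],s['tcp_pos'],s['ee_rot'],s['wrist_force'])
E
```

```text
[ 1.07148005 -0.14580323  1.00596173] [[ 0.23111632  0.81848827 -0.52598687]
 [ 0.97282086 -0.20236155  0.11255837]
 [-0.01431182 -0.53770508 -0.84301152]] 395.7756789751279
[0.19664591 0.00369227 1.50807675] [[-0.02032157 -0.97401862  0.22555434]
 [-0.99978703  0.02060916 -0.00107974]
 [-0.0035968  -0.22552824 -0.97422999]] 490.9422575416744
0.1 [0.2344185  0.57881346 0.23556217] [[ 9.26807951e-01 -3.75535105e-01 -6.38374589e-04]
 [-3.75535631e-01 -9.26806058e-01 -1.87643433e-03]
 [ 1.13017528e-04  1.97882666e-03 -9.99998036e-01]] [ 0.00693254 -0.64400936 -0.61105617]
```

View pics/s0.png

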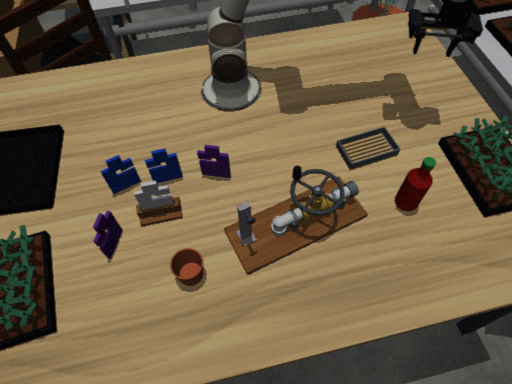

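View pics/t0.png

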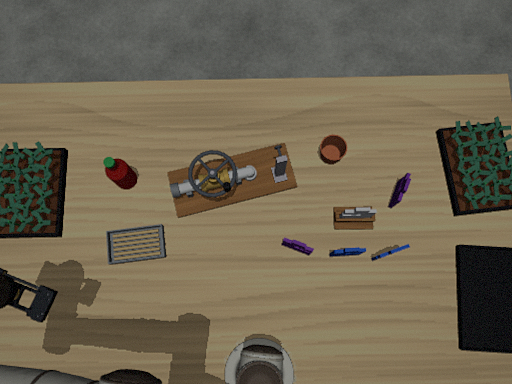

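The scene view shows a grey plate in the wooden rack at (155,200). There are blue plates at (120,175) and (163,165), and purple ones at (214,162) and (108,233). Only the grey one in the rack fits "aluminium, standing in the rack". The wheel is at (318,192), the knob at (297,172) and the post at (245,222).

```bash
cat > m.py <<'E'
from h import *
a,b=load('s0'),load('t0')
A,B=cloud(a),cloud(b)
def sub(P,u0,u1,v0,v1,z0,z1):
    q=P[v0:v1,u0:u1].reshape(-1,3); return q[(q[:,2]>z0)&(q[:,2]<z1)]
def pr(n,q): print(n,len(q),np.round(q.mean(0),4),np.round(q.min(0),4),np.round(q.max(0),4))
def fitc(q):
    x,y=q[:,0],q[:,1]; s=np.linalg.lstsq(np.c_[2*x,2*y,np.ones(len(x))],x*x+y*y,rcond=None)[0]
    return s[:2],np.sqrt(s[2]+s[0]**2+s[1]**2)
if __name__=='__main__':
    for n,P,w,k in(('top',B,(180,245,140,205),(215,240,175,200)),('scene',A,(285,352,165,220),(285,310,160,190))):
        q=sub(P,*w,.130,.142); pr(n+' rim',q)
        c=np.median(q[:,:2],0)
        for _ in range(5):
            r=np.hypot(*(q[:,:2]-c).T); g=q[(r>.050)&(r<.080)]; c,R=fitc(g)
        print(c,R,len(g))
        pr('knob',sub(P,*k,.165,.2)); pr('knobtop',sub(P,*k,.181,.2))
    for n,P,w in(('top',B,(265,300,140,190)),('scene',A,(230,262,195,250))):
        pr(n+' posttop',sub(P,*w,.176,.195)); 
        q=sub(P,*w,.150,.195); pr('post all',q)
    m=((B[...,2]>.008)&(B[...,2]<.022)).astype(np.uint8)
    m[:140]=0;m[220:]=0;m[:,:165]=0;m[:,300:]=0
    q=B[m>0]; print('plank',cv2.minAreaRect((q[:,:2]*1000).astype(np.float32)))
    for n,P,w in(('top',B,(325,385,190,235)),('scene',A,(130,185,175,228))):
        pr(n+' tab',sub(P,*w,.145,.16)); q=sub(P,*w,.06,.165); pr('plate',q)
        print(cv2.minAreaRect((q[:,:2]*1000).astype(np.float32)))
        q=sub(P,*w,.034,.048); print('rack',len(q),cv2.minAreaRect((q[:,:2]*1000).astype(np.float32)))
    x=cv2.resize(a['frame'][165:235,125:195],None,fx=5.5,fy=5.5,interpolation=cv2.INTER_CUBIC)
    y=cv2.resize(a['frame'][195:265,220:290],None,fx=5.5,fy=5.5,interpolation=cv2.INTER_CUBIC)
    cv2.imwrite('pics/c1.png',np.hstack([x,y]))
E
python3 m.py
```

```text
top rim 682 [0.5681 0.1272 0.1371] [0.4972 0.0554 0.1301] [0.6349 0.195  0.142 ]
[0.566216   0.12525639] 0.0640164325758765 498
knob 56 [0.5168 0.0824 0.1826] [0.5082 0.0733 0.165 ] [0.5281 0.0933 0.1912]
knobtop 40 [0.5183 0.0817 0.1855] [0.5085 0.0733 0.1815] [0.5281 0.0902 0.1912]
scene rim 903 [0.5742 0.1239 0.1353] [0.4999 0.0535 0.13  ] [0.6395 0.1934 0.1416]
[0.57065248 0.12301683] 0.06385593514472782 655
knob 74 [0.5238 0.0793 0.1779] [0.5114 0.07   0.1654] [0.5326 0.091  0.1849]
knobtop 29 [0.5207 0.0803 0.1829] [0.5114 0.071  0.181 ] [0.5279 0.09   0.1849]
top posttop 81 [ 0.6002 -0.0716  0.1815] [ 0.5832 -0.0878  0.1764] [ 0.6333 -0.0548  0.1886]
post all 142 [ 0.6018 -0.0709  0.1754] [ 0.582  -0.0889  0.1512] [ 0.6356 -0.0548  0.1886]
scene posttop 93 [ 0.6008 -0.0746  0.1796] [ 0.5831 -0.0918  0.176 ] [ 0.6365 -0.0587  0.1829]
post all 207 [ 0.6081 -0.0737  0.1728] [ 0.5831 -0.0918  0.1512] [ 0.6371 -0.0568  0.1829]
plank ((581.0122680664062, 77.51583862304688), (422.03741455078125, 250.6002655029297), 89.32728576660156)
top tab 56 [ 0.4491 -0.298   0.151 ] [ 0.4447 -0.3179  0.1461] [ 0.4537 -0.2783  0.1578]
plate 258 [ 0.4474 -0.2956  0.1126] [ 0.4435 -0.3429  0.0605] [ 0.4558 -0.2533  0.1578]
((448.4758605957031, -298.1006774902344), (89.8067398071289, 11.001358032226562), 87.61317443847656)
rack 185 ((448.3608093261719, -297.95806884765625), (120.11432647705078, 28.258956909179688), 88.3475341796875)
scene tab 66 [ 0.4527 -0.3     0.1495] [ 0.444  -0.3198  0.1453] [ 0.4582 -0.2805  0.1542]
plate 621 [ 0.4547 -0.3006  0.1049] [ 0.444  -0.3455  0.06  ] [ 0.4595 -0.2554  0.1542]
((452.1480712890625, -300.3245544433594), (90.04529571533203, 15.302922248840332), 88.42288208007812)
rack 291 ((398.73773193359375, -304.82659912109375), (148.38778686523438, 120.11359405517578), 5.327652454376221)
```

View pics/c1.png

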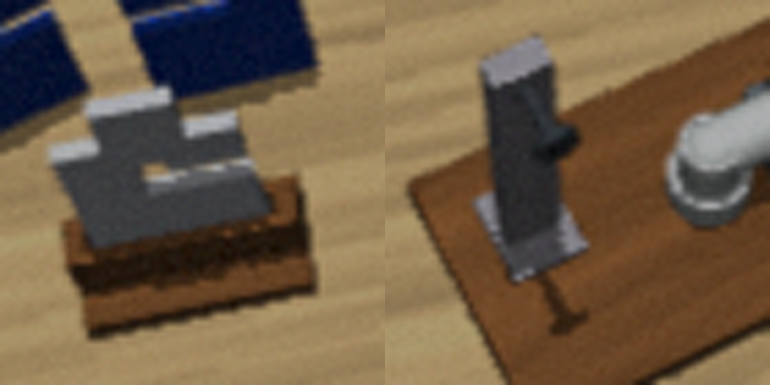

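The crop shows the grey plate in the rack with its slot opening to the right, which is world +y. The pin and its head stick out of the post toward +x. I'll rotate the tool so its x axis points along world -y, then move above the knob at about (0.520, 0.081).

Request:
play_rows(steps=[{"az":8.49,"dz":-4},{"az":8.49,"dz":-4},{"az":8.49,"dz":-4},{"az":8.49,"dz":-4},{"az":8.49,"dz":-4},{"az":8.49,"dz":-4},{"az":8.49,"dz":-4},{"az":8.49,"dz":-4}])

```text
invalid input at $.steps[0]: expected keys ax, ay, az, dx, dy, dz, claw
```

Request:
play_rows(steps=[{"dx":12,"dy":-7},{"dx":20,"dy":-11},{"dx":26,"dy":-15},{"dx":26,"dy":-15},{"dx":26,"dy":-15},{"dx":26,"dy":-15},{"dx":26,"dy":-15},{"dx":26,"dy":-15},{"dx":26,"dy":-15},{"dx":26,"dy":-15},{"dx":26,"dy":-15},{"dx":26,"dy":-15},{"dx":26,"dy":-15},{"dx":26,"dy":-15},{"dx":26,"dy":-15},{"dx":26,"dy":-15},{"dx":26,"dy":-15},{"dx":26,"dy":-15},{"dx":26,"dy":-15},{"dx":24,"dy":-12}])

```text
invalid input at $.steps[0]: expected keys ax, ay, az, dx, dy, dz, claw
```

Request:
play_rows(steps=[{"dx":0},{"dx":0},{"dx":0}])

```text
invalid input at $.steps[0]: expected keys ax, ay, az, dx, dy, dz, claw
```

Run:
```python
from h import *
c=snap('wrist','w0');snap('top','t1');s=sense();print(s['time_s'],s['tcp_pos'],np.round(s['ee_rot'],4),s['wrist_force'],s['joints'],c['xyz'],c['fx'],c['cx'],c['cy'])
```

```text
0.2 [0.23444968 0.57900314 0.23588468] [[ 9.268e-01 -3.755e-01 -4.000e-04]
 [-3.755e-01 -9.268e-01 -1.200e-03]
 [ 1.000e-04  1.300e-03 -1.000e+00]] [-0.19394526 -0.18413459  0.54849211] [ 8.27708184e+01  2.20736362e+01  4.10583280e-01 -1.57823125e-02
 -6.84108632e+01 -1.48175908e+01] [0.30204223 0.55263836 0.38376195] 297.3186396354542 258.30325944109654 189.60986507066653
```

View pics/w0.png

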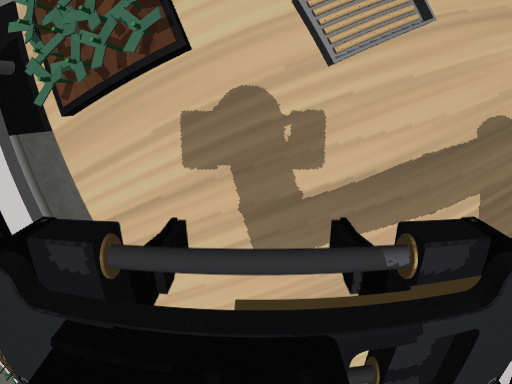

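All seven keys are required in each row, and the arm has not moved. The wrist view shows only the tray and the gripper, so I'll resend with every key.

Request:
play_rows(steps=[{"ax":0,"ay":0,"az":8.49,"dx":0,"dy":0,"dz":-4,"claw":87},{"ax":0,"ay":0,"az":8.49,"dx":0,"dy":0,"dz":-4,"claw":87},{"ax":0,"ay":0,"az":8.49,"dx":0,"dy":0,"dz":-4,"claw":87},{"ax":0,"ay":0,"az":8.49,"dx":0,"dy":0,"dz":-4,"claw":87},{"ax":0,"ay":0,"az":8.49,"dx":0,"dy":0,"dz":-4,"claw":87},{"ax":0,"ay":0,"az":8.49,"dx":0,"dy":0,"dz":-4,"claw":87},{"ax":0,"ay":0,"az":8.49,"dx":0,"dy":0,"dz":-4,"claw":87},{"ax":0,"ay":0,"az":8.49,"dx":0,"dy":0,"dz":-4,"claw":87}])

```text
time_s: 1.0
tcp_pos: [0.2345, 0.5791, 0.2684]
ee_rot: [[-0.006, -1.0, -0.0], [-1.0, 0.006, -0.001], [0.001, 0.0, -1.0]]
wrist_force: [-0.1, -0.2, 0.2]
gripper_width: 0.997
gripper_force: 0.0
```

Request:
play_rows(steps=[{"ax":0,"ay":0,"az":0,"dx":18,"dy":-10,"dz":0,"claw":87},{"ax":0,"ay":0,"az":0,"dx":30,"dy":-17,"dz":0,"claw":87},{"ax":0,"ay":0,"az":0,"dx":35,"dy":-20,"dz":0,"claw":87},{"ax":0,"ay":0,"az":0,"dx":35,"dy":-20,"dz":0,"claw":87},{"ax":0,"ay":0,"az":0,"dx":35,"dy":-20,"dz":0,"claw":87},{"ax":0,"ay":0,"az":0,"dx":35,"dy":-20,"dz":0,"claw":87},{"ax":0,"ay":0,"az":0,"dx":35,"dy":-20,"dz":0,"claw":87},{"ax":0,"ay":0,"az":0,"dx":35,"dy":-20,"dz":0,"claw":87},{"ax":0,"ay":0,"az":0,"dx":35,"dy":-20,"dz":0,"claw":87},{"ax":0,"ay":0,"az":0,"dx":35,"dy":-20,"dz":0,"claw":87},{"ax":0,"ay":0,"az":0,"dx":35,"dy":-20,"dz":0,"claw":87},{"ax":0,"ay":0,"az":0,"dx":35,"dy":-20,"dz":0,"claw":87},{"ax":0,"ay":0,"az":0,"dx":35,"dy":-20,"dz":0,"claw":87},{"ax":0,"ay":0,"az":0,"dx":35,"dy":-20,"dz":0,"claw":87},{"ax":0,"ay":0,"az":0,"dx":20,"dy":-12,"dz":0,"claw":87},{"ax":0,"ay":0,"az":0,"dx":10,"dy":-6,"dz":0,"claw":87},{"ax":0,"ay":0,"az":0,"dx":0,"dy":0,"dz":0,"claw":87},{"ax":0,"ay":0,"az":0,"dx":0,"dy":0,"dz":0,"claw":87}])

```text
time_s: 2.8
tcp_pos: [0.5195, 0.082, 0.2684]
ee_rot: [[0.001, -1.0, -0.0], [-1.0, -0.001, 0.0], [-0.0, 0.0, -1.0]]
wrist_force: [0.3, 0.4, -0.5]
gripper_width: 0.999
gripper_force: 0.0
```

Run:
```python
from h import *
c=snap('wrist','w1');s=sense();print(s['time_s'],s['tcp_pos'],np.round(s['ee_rot'],4),s['wrist_force'],s['joints'],c['xyz'],np.round(c['rotation'],3))
```

```text
2.85 [0.51941082 0.08228078 0.26852368] [[ 1.6e-03 -1.0e+00 -2.0e-04]
 [-1.0e+00 -1.6e-03  2.0e-04]
 [-2.0e-04  2.0e-04 -1.0e+00]] [-0.07261066  1.20436386 -1.22139475] [ 2.66823692e+01  1.10633713e+01 -1.03464129e+01 -1.68993358e-02
 -6.85962608e+01 -2.65836711e+01] [0.51930576 0.0097299  0.41656746] [[-1.     0.001 -0.001]
 [ 0.     0.963  0.268]
 [ 0.002  0.268 -0.963]]
```

View pics/w1.png

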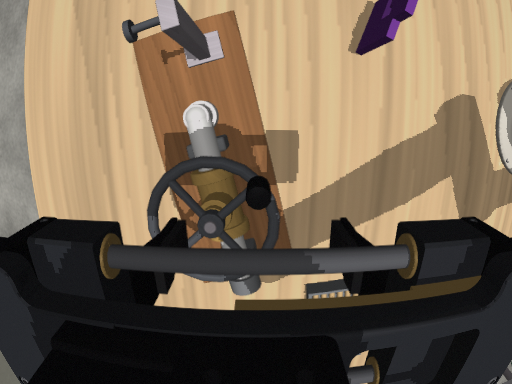

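The wrist view shows the knob between the fingers at (258,191), the hub at (211,227), the pin head at (129,31) and the post top at (172,8). I'll measure these with the fisheye depth.

```bash
cat >> h.py <<'E'
def fcloud(c):
    v,u=np.mgrid[0:384,0:512].astype(float); x=(u-c['cx'])/c['fx'];y=(v-c['cy'])/c['fy']; r=np.hypot(x,y)+1e-9
    z=c['range_z']; t=np.tan(r)/r*z
    return np.stack([x*t,y*t,z],-1)@np.array(c['rotation']).T+np.array(c['xyz'])
E
python3 - <<'E'
from h import *
from m import sub,pr,fitc
c=load('w1');P=fcloud(c)
q=sub(P,235,280,165,220,.181,.19);pr('knobtop',q)
print((q.min(0)+q.max(0))/2)
q=sub(P,140,280,150,285,.130,.142);k=np.median(q[:,:2],0)
for _ in range(6):
    r=np.hypot(*(q[:,:2]-k).T);g=q[(r>.052)&(r<.078)];k,R=fitc(g)
print('axis',k,R,len(g))
pr('hub',sub(P,195,230,210,245,.140,.150))
q=sub(P,115,160,10,45,.155,.19);pr('pin+head',q)
for r in q[::6]:print(np.round(r*1000),end='')
print()
pr('post',sub(P,150,200,0,30,.176,.19))
# plank edges from pictured pixels
q=P.reshape(-1,3);col=c['frame'].reshape(-1,3).astype(int)
mask=(q[:,2]>.012)&(q[:,2]<.019)&(col[:,2]-col[:,0]>25)&(q[:,0]>.45)&(q[:,0]<.75)&(q[:,1]>-.2)&(q[:,1]<.3)
print(mask.sum(),cv2.minAreaRect((q[mask][:,:2]*1000).astype(np.float32)))
E
```

```text
knobtop 504 [0.519  0.0805 0.1844] [0.5084 0.071  0.1811] [0.5291 0.0915 0.1872]
[0.51876343 0.08128235 0.18413357]
axis [0.56666532 0.12379659] 0.06425924140110117 2703
hub 439 [0.5672 0.1239 0.1417] [0.5544 0.1114 0.14  ] [0.5811 0.1373 0.1454]
pin+head 500 [ 0.6215 -0.0662  0.1745] [ 0.5992 -0.0772  0.1596] [ 0.6354 -0.0545  0.1832]
[601. -77. 183.][600. -76. 181.][600. -72. 182.][604. -74. 174.][606. -73. 174.][611. -73. 173.][605. -72. 174.][631. -74. 176.][613. -72. 173.][606. -71. 175.][635. -74. 176.][630. -74. 172.][613. -71. 173.][607. -70. 174.][635. -73. 177.][630. -73. 174.][617. -71. 174.][611. -70. 174.][606. -69. 173.][635. -72. 177.][630. -71. 175.][619. -70. 175.][614. -69. 174.][609. -69. 173.][604. -69. 172.][631. -69. 180.][629. -72. 169.][622. -70. 174.][616. -69. 173.][611. -68. 173.][606. -68. 171.][632. -68. 181.][630. -70. 172.][623. -69. 174.][616. -68. 175.][611. -67. 174.][607. -68. 169.][630. -67. 180.][628. -69. 173.][621. -68. 174.][616. -67. 173.][611. -67. 172.][634. -67. 179.][628. -67. 176.][623. -67. 174.][618. -67. 173.][613. -66. 171.][631. -65. 181.][628. -67. 173.][622. -66. 175.][618. -66. 171.][633. -65. 182.][628. -64. 180.][625. -65. 174.][620. -65. 172.][634. -64. 181.][628. -64. 179.][626. -65. 173.][621. -65. 171.][630. -63. 181.][628. -64. 173.][623. -64. 170.][630. -62. 180.][627. -63. 174.][623. -63. 170.][629. -61. 179.][627. -63. 170.][631. -60. 179.][627. -61. 173.][632. -60. 179.][627. -59. 178.][627. -62. 164.][628. -59. 177.][627. -61. 167.][630. -58. 176.][626. -59. 171.][630. -57. 178.][626. -57. 173.][631. -57. 175.][625. -56. 175.][630. -56. 175.][627. -56. 170.][630. -56. 170.][630. -55. 171.]
post 611 [ 0.5922 -0.0724  0.1815] [ 0.5822 -0.0877  0.1761] [ 0.6045 -0.0593  0.1843]
14420 ((579.8787841796875, 73.62879943847656), (150.85650634765625, 384.5932312011719), 13.571673393249512)
```

Request:
play_rows(steps=[{"ax":0,"ay":0,"az":0,"dx":1,"dy":0,"dz":10,"claw":60},{"ax":0,"ay":0,"az":0,"dx":0,"dy":0,"dz":20,"claw":60},{"ax":0,"ay":0,"az":0,"dx":0,"dy":0,"dz":25,"claw":60},{"ax":0,"ay":0,"az":0,"dx":0,"dy":0,"dz":25,"claw":60},{"ax":0,"ay":0,"az":0,"dx":0,"dy":0,"dz":16,"claw":60},{"ax":0,"ay":0,"az":0,"dx":0,"dy":0,"dz":7.5,"claw":60},{"ax":0,"ay":0,"az":0,"dx":0,"dy":0,"dz":0,"claw":15},{"ax":0,"ay":0,"az":0,"dx":0,"dy":0,"dz":0,"claw":15},{"ax":0,"ay":0,"az":0,"dx":0,"dy":0,"dz":0,"claw":15},{"ax":0,"ay":0,"az":0,"dx":0,"dy":0,"dz":0,"claw":15},{"ax":0,"ay":0,"az":0,"dx":0,"dy":0,"dz":0,"claw":15}])

```text
time_s: 3.95
tcp_pos: [0.5201, 0.0806, 0.1656]
ee_rot: [[0.001, -1.0, 0.001], [-1.0, -0.001, 0.001], [-0.001, -0.001, -1.0]]
wrist_force: [0.6, -0.4, 0.4]
gripper_width: 0.32
gripper_force: 0.0
```

Run:
```python
import numpy as np, json
# rows every 12 deg from bearing 222, world d -> tool dx=-wy, dy=-wx
R=65
for i in range(30):
    a,b=np.radians(222+12*i),np.radians(234+12*i)
    w=R*(np.array([np.cos(b)-np.cos(a),np.sin(b)-np.sin(a)]))
    print('%d: dx %.1f dy %.1f'%(222+12*i+12,-w[1],-w[0]),end=' | ')
```

```text
234: dx 9.1 dy -10.1 | 246: dx 6.8 dy -11.8 | 258: dx 4.2 dy -12.9 | 270: dx 1.4 dy -13.5 | 282: dx -1.4 dy -13.5 | 294: dx -4.2 dy -12.9 | 306: dx -6.8 dy -11.8 | 318: dx -9.1 dy -10.1 | 330: dx -11.0 dy -8.0 | 342: dx -12.4 dy -5.5 | 354: dx -13.3 dy -2.8 | 366: dx -13.6 dy -0.0 | 378: dx -13.3 dy 2.8 | 390: dx -12.4 dy 5.5 | 402: dx -11.0 dy 8.0 | 414: dx -9.1 dy 10.1 | 426: dx -6.8 dy 11.8 | 438: dx -4.2 dy 12.9 | 450: dx -1.4 dy 13.5 | 462: dx 1.4 dy 13.5 | 474: dx 4.2 dy 12.9 | 486: dx 6.8 dy 11.8 | 498: dx 9.1 dy 10.1 | 510: dx 11.0 dy 8.0 | 522: dx 12.4 dy 5.5 | 534: dx 13.3 dy 2.8 | 546: dx 13.6 dy -0.0 | 558: dx 13.3 dy -2.8 | 570: dx 12.4 dy -5.5 | 582: dx 11.0 dy -8.0 |
```

Request:
play_rows(steps=[{"ax":0,"ay":0,"az":0,"dx":0,"dy":0,"dz":0,"claw":15},{"ax":0,"ay":0,"az":0,"dx":0,"dy":0,"dz":0,"claw":15},{"ax":0,"ay":0,"az":0,"dx":0,"dy":0,"dz":0,"claw":15},{"ax":0,"ay":0,"az":0,"dx":0,"dy":0,"dz":0,"claw":15}])

```text
time_s: 4.35
tcp_pos: [0.5199, 0.0804, 0.1654]
ee_rot: [[0.001, -1.0, 0.0], [-1.0, -0.001, 0.0], [-0.0, -0.0, -1.0]]
wrist_force: [-1.3, 0.6, 4.1]
gripper_width: 0.244
gripper_force: 30.0
```

Request:
play_rows(steps=[{"ax":0,"ay":0,"az":0,"dx":9.1,"dy":-10.1,"dz":0,"claw":15},{"ax":0,"ay":0,"az":0,"dx":6.8,"dy":-11.8,"dz":0,"claw":15},{"ax":0,"ay":0,"az":0,"dx":4.2,"dy":-12.9,"dz":0,"claw":15},{"ax":0,"ay":0,"az":0,"dx":1.4,"dy":-13.5,"dz":0,"claw":15},{"ax":0,"ay":0,"az":0,"dx":-1.4,"dy":-13.5,"dz":0,"claw":15}])

```text
time_s: 4.85
tcp_pos: [0.5813, 0.0599, 0.1654]
ee_rot: [[0.0, -1.0, -0.002], [-1.0, -0.0, -0.001], [0.001, 0.002, -1.0]]
wrist_force: [-5.9, 3.3, 7.3]
gripper_width: 0.244
gripper_force: 30.0
```

Request:
play_rows(steps=[{"ax":0,"ay":0,"az":0,"dx":-4.2,"dy":-12.9,"dz":0,"claw":15},{"ax":0,"ay":0,"az":0,"dx":-6.8,"dy":-11.8,"dz":0,"claw":15},{"ax":0,"ay":0,"az":0,"dx":-9.1,"dy":-10.1,"dz":0,"claw":15},{"ax":0,"ay":0,"az":0,"dx":-11.0,"dy":-8.0,"dz":0,"claw":15},{"ax":0,"ay":0,"az":0,"dx":-12.4,"dy":-5.5,"dz":0,"claw":15},{"ax":0,"ay":0,"az":0,"dx":-13.3,"dy":-2.8,"dz":0,"claw":15},{"ax":0,"ay":0,"az":0,"dx":-13.6,"dy":0,"dz":0,"claw":15},{"ax":0,"ay":0,"az":0,"dx":-13.3,"dy":2.8,"dz":0,"claw":15},{"ax":0,"ay":0,"az":0,"dx":-12.4,"dy":5.5,"dz":0,"claw":15},{"ax":0,"ay":0,"az":0,"dx":-11.0,"dy":8.0,"dz":0,"claw":15},{"ax":0,"ay":0,"az":0,"dx":-9.1,"dy":10.1,"dz":0,"claw":15},{"ax":0,"ay":0,"az":0,"dx":-6.8,"dy":11.8,"dz":0,"claw":15},{"ax":0,"ay":0,"az":0,"dx":-4.2,"dy":12.9,"dz":0,"claw":15},{"ax":0,"ay":0,"az":0,"dx":-1.4,"dy":13.5,"dz":0,"claw":15},{"ax":0,"ay":0,"az":0,"dx":1.4,"dy":13.5,"dz":0,"claw":15},{"ax":0,"ay":0,"az":0,"dx":4.2,"dy":12.9,"dz":0,"claw":15},{"ax":0,"ay":0,"az":0,"dx":6.8,"dy":11.8,"dz":0,"claw":15},{"ax":0,"ay":0,"az":0,"dx":9.1,"dy":10.1,"dz":0,"claw":15}])

```text
time_s: 6.65
tcp_pos: [0.5219, 0.1693, 0.1655]
ee_rot: [[0.002, -1.0, 0.006], [-1.0, -0.002, 0.004], [-0.004, -0.006, -1.0]]
wrist_force: [5.1, 1.0, -1.9]
gripper_width: 0.245
gripper_force: 30.0
```

Request:
play_rows(steps=[{"ax":0,"ay":0,"az":0,"dx":11.0,"dy":8.0,"dz":0,"claw":15},{"ax":0,"ay":0,"az":0,"dx":12.4,"dy":5.5,"dz":0,"claw":15},{"ax":0,"ay":0,"az":0,"dx":13.3,"dy":2.8,"dz":0,"claw":15},{"ax":0,"ay":0,"az":0,"dx":13.6,"dy":0,"dz":0,"claw":15},{"ax":0,"ay":0,"az":0,"dx":13.3,"dy":-2.8,"dz":0,"claw":15},{"ax":0,"ay":0,"az":0,"dx":12.4,"dy":-5.5,"dz":0,"claw":15},{"ax":0,"ay":0,"az":0,"dx":11.0,"dy":-8.0,"dz":0,"claw":15},{"ax":0,"ay":0,"az":0,"dx":9.1,"dy":-10.1,"dz":0,"claw":15},{"ax":0,"ay":0,"az":0,"dx":6.8,"dy":-11.8,"dz":0,"claw":15},{"ax":0,"ay":0,"az":0,"dx":4.2,"dy":-12.9,"dz":0,"claw":15},{"ax":0,"ay":0,"az":0,"dx":1.4,"dy":-13.5,"dz":0,"claw":15},{"ax":0,"ay":0,"az":0,"dx":-1.4,"dy":-13.5,"dz":0,"claw":15},{"ax":0,"ay":0,"az":0,"dx":-4.2,"dy":-12.9,"dz":0,"claw":15},{"ax":0,"ay":0,"az":0,"dx":-6.8,"dy":-11.8,"dz":0,"claw":15},{"ax":0,"ay":0,"az":0,"dx":-9.1,"dy":-10.1,"dz":0,"claw":15},{"ax":0,"ay":0,"az":0,"dx":-11.0,"dy":-8.0,"dz":0,"claw":15},{"ax":0,"ay":0,"az":0,"dx":-12.4,"dy":-5.5,"dz":0,"claw":15}])

```text
time_s: 8.35
tcp_pos: [0.6291, 0.1005, 0.1654]
ee_rot: [[-0.001, -1.0, -0.005], [-1.0, 0.001, -0.005], [0.005, 0.005, -1.0]]
wrist_force: [-2.2, -3.7, 7.2]
gripper_width: 0.241
gripper_force: 30.0
```

Request:
play_rows(steps=[{"ax":0,"ay":0,"az":0,"dx":-13.3,"dy":-2.8,"dz":0,"claw":15},{"ax":0,"ay":0,"az":0,"dx":-13.6,"dy":0,"dz":0,"claw":15},{"ax":0,"ay":0,"az":0,"dx":-13.3,"dy":2.8,"dz":0,"claw":15},{"ax":0,"ay":0,"az":0,"dx":-12.4,"dy":5.5,"dz":0,"claw":15},{"ax":0,"ay":0,"az":0,"dx":-11.0,"dy":8.0,"dz":0,"claw":15},{"ax":0,"ay":0,"az":0,"dx":-9.1,"dy":10.1,"dz":0,"claw":15},{"ax":0,"ay":0,"az":0,"dx":-6.8,"dy":11.8,"dz":0,"claw":15},{"ax":0,"ay":0,"az":0,"dx":-4.2,"dy":12.9,"dz":0,"claw":15},{"ax":0,"ay":0,"az":0,"dx":-1.4,"dy":13.5,"dz":0,"claw":15},{"ax":0,"ay":0,"az":0,"dx":1.4,"dy":13.5,"dz":0,"claw":15},{"ax":0,"ay":0,"az":0,"dx":4.2,"dy":12.9,"dz":0,"claw":15},{"ax":0,"ay":0,"az":0,"dx":6.8,"dy":11.8,"dz":0,"claw":15},{"ax":0,"ay":0,"az":0,"dx":9.1,"dy":10.1,"dz":0,"claw":15}])

```text
time_s: 9.65
tcp_pos: [0.5208, 0.168, 0.1655]
ee_rot: [[0.001, -1.0, 0.003], [-1.0, -0.001, 0.002], [-0.002, -0.003, -1.0]]
wrist_force: [3.3, 3.9, 2.3]
gripper_width: 0.243
gripper_force: 30.0
```

Request:
play_rows(steps=[{"ax":0,"ay":0,"az":0,"dx":11.0,"dy":8.0,"dz":0,"claw":15},{"ax":0,"ay":0,"az":0,"dx":12.4,"dy":5.5,"dz":0,"claw":15},{"ax":0,"ay":0,"az":0,"dx":13.3,"dy":2.8,"dz":0,"claw":15},{"ax":0,"ay":0,"az":0,"dx":6.8,"dy":0.4,"dz":0,"claw":15},{"ax":0,"ay":0,"az":0,"dx":6.8,"dy":-0.4,"dz":0,"claw":15},{"ax":0,"ay":0,"az":0,"dx":6.7,"dy":-1.1,"dz":0,"claw":15},{"ax":0,"ay":0,"az":0,"dx":6.6,"dy":-1.8,"dz":0,"claw":15},{"ax":0,"ay":0,"az":0,"dx":6.3,"dy":-2.4,"dz":0,"claw":15}])

```text
time_s: 10.45
tcp_pos: [0.5091, 0.0971, 0.1654]
ee_rot: [[0.001, -1.0, -0.0], [-1.0, -0.001, -0.0], [0.0, 0.0, -1.0]]
wrist_force: [-0.5, 4.7, 6.0]
gripper_width: 0.248
gripper_force: 30.0
```

Request:
play_rows(steps=[{"ax":0,"ay":0,"az":0,"dx":3.1,"dy":-1.5,"dz":0,"claw":15},{"ax":0,"ay":0,"az":0,"dx":3.1,"dy":-1.6,"dz":0,"claw":15},{"ax":0,"ay":0,"az":0,"dx":3.0,"dy":-1.7,"dz":0,"claw":15}])

```text
time_s: 10.75
tcp_pos: [0.5126, 0.0901, 0.1653]
ee_rot: [[-0.001, -1.0, -0.003], [-1.0, 0.001, 0.004], [-0.004, 0.003, -1.0]]
wrist_force: [-14.0, 23.2, 13.4]
gripper_width: 0.244
gripper_force: 30.0
```

Request:
play_rows(steps=[{"ax":0,"ay":0,"az":0,"dx":1.5,"dy":-1,"dz":0,"claw":15},{"ax":0,"ay":0,"az":0,"dx":0,"dy":0,"dz":0,"claw":15},{"ax":0,"ay":0,"az":0,"dx":0,"dy":0,"dz":0,"claw":15}])

```text
time_s: 11.05
tcp_pos: [0.5126, 0.0902, 0.1653]
ee_rot: [[0.0, -1.0, -0.004], [-1.0, -0.0, 0.006], [-0.006, 0.004, -1.0]]
wrist_force: [-11.8, 19.6, 11.8]
gripper_width: 0.241
gripper_force: 30.0
```

Run:
```python
from h import *
from m import *
c=snap('scene','s1');P=cloud(c);s=sense()
print(s['tcp_pos'],s['wrist_force'])
R=65
x0=(213-90)
for i in range(9):
    a,b=np.radians(213-10*i),np.radians(203-10*i)
    print('%d: dx %.1f dy %.1f'%(203-10*i,-R*(np.sin(b)-np.sin(a)),-R*(np.cos(b)-np.cos(a))),end=' | ')
```

```text
[0.51257378 0.09025458 0.16534542] [-11.26094552  19.01980844  11.871568  ]
203: dx -10.0 dy 5.3 | 193: dx -10.8 dy 3.5 | 183: dx -11.2 dy 1.6 | 173: dx -11.3 dy -0.4 | 163: dx -11.1 dy -2.4 | 153: dx -10.5 dy -4.2 | 143: dx -9.6 dy -6.0 | 133: dx -8.4 dy -7.6 | 123: dx -7.0 dy -8.9 |
```

The wheel is solid: the pose didn't change while the force stayed up, at knob bearing about 212°, which fits the 16 rad stop. I'll back off 90°.

Request:
play_rows(steps=[{"ax":0,"ay":0,"az":0,"dx":-2.5,"dy":1.5,"dz":0,"claw":15},{"ax":0,"ay":0,"az":0,"dx":-10.0,"dy":5.3,"dz":0,"claw":15},{"ax":0,"ay":0,"az":0,"dx":-10.8,"dy":3.5,"dz":0,"claw":15},{"ax":0,"ay":0,"az":0,"dx":-11.2,"dy":1.6,"dz":0,"claw":15},{"ax":0,"ay":0,"az":0,"dx":-11.3,"dy":-0.4,"dz":0,"claw":15},{"ax":0,"ay":0,"az":0,"dx":-11.1,"dy":-2.4,"dz":0,"claw":15},{"ax":0,"ay":0,"az":0,"dx":-10.5,"dy":-4.2,"dz":0,"claw":15},{"ax":0,"ay":0,"az":0,"dx":-9.6,"dy":-6.0,"dz":0,"claw":15},{"ax":0,"ay":0,"az":0,"dx":-8.4,"dy":-7.6,"dz":0,"claw":15},{"ax":0,"ay":0,"az":0,"dx":-7.0,"dy":-8.9,"dz":0,"claw":15},{"ax":0,"ay":0,"az":0,"dx":0,"dy":0,"dz":0,"claw":15},{"ax":0,"ay":0,"az":0,"dx":0,"dy":0,"dz":0,"claw":15},{"ax":0,"ay":0,"az":0,"dx":0,"dy":0,"dz":0,"claw":15},{"ax":0,"ay":0,"az":0,"dx":0,"dy":0,"dz":0,"claw":15}])

```text
time_s: 12.5
tcp_pos: [0.5329, 0.1784, 0.1654]
ee_rot: [[0.0, -1.0, 0.001], [-1.0, -0.0, -0.002], [0.002, -0.001, -1.0]]
wrist_force: [3.1, -3.1, 5.8]
gripper_width: 0.242
gripper_force: 30.0
```

Request:
play_rows(steps=[{"ax":0,"ay":0,"az":0,"dx":0,"dy":0,"dz":0,"claw":60},{"ax":0,"ay":0,"az":0,"dx":0,"dy":0,"dz":0,"claw":60},{"ax":0,"ay":0,"az":0,"dx":0,"dy":0,"dz":0,"claw":60},{"ax":0,"ay":0,"az":0,"dx":0,"dy":0,"dz":0,"claw":60},{"ax":0,"ay":0,"az":0,"dx":0,"dy":0,"dz":-10,"claw":60},{"ax":0,"ay":0,"az":0,"dx":0,"dy":0,"dz":-25,"claw":60},{"ax":0,"ay":0,"az":0,"dx":0,"dy":0,"dz":-30,"claw":60},{"ax":0,"ay":0,"az":0,"dx":0,"dy":0,"dz":-30,"claw":60},{"ax":0,"ay":0,"az":0,"dx":17,"dy":3,"dz":-20,"claw":60},{"ax":0,"ay":0,"az":0,"dx":30,"dy":6,"dz":-10,"claw":60}])

```text
time_s: 13.5
tcp_pos: [0.5241, 0.1332, 0.2929]
ee_rot: [[0.003, -1.0, 0.004], [-1.0, -0.003, 0.002], [-0.002, -0.004, -1.0]]
wrist_force: [-0.3, 0.1, -0.5]
gripper_width: 0.685
gripper_force: 0.0
```

Request:
play_rows(steps=[{"ax":0,"ay":0,"az":0,"dx":40,"dy":7,"dz":0,"claw":60},{"ax":0,"ay":0,"az":0,"dx":40,"dy":7,"dz":0,"claw":60},{"ax":0,"ay":0,"az":0,"dx":40,"dy":7,"dz":0,"claw":60},{"ax":0,"ay":0,"az":0,"dx":40,"dy":7,"dz":0,"claw":60},{"ax":0,"ay":0,"az":0,"dx":40,"dy":7,"dz":0,"claw":60},{"ax":0,"ay":0,"az":0,"dx":40,"dy":7,"dz":0,"claw":60},{"ax":0,"ay":0,"az":0,"dx":40,"dy":7,"dz":0,"claw":60},{"ax":0,"ay":0,"az":0,"dx":40,"dy":7,"dz":0,"claw":60},{"ax":0,"ay":0,"az":0,"dx":40,"dy":7,"dz":0,"claw":60},{"ax":0,"ay":0,"az":0,"dx":38,"dy":6,"dz":0,"claw":60},{"ax":0,"ay":0,"az":0,"dx":22,"dy":4,"dz":0,"claw":60},{"ax":0,"ay":0,"az":1.8,"dx":10,"dy":1,"dz":0,"claw":60},{"ax":0,"ay":0,"az":0,"dx":0,"dy":0,"dz":0,"claw":60},{"ax":0,"ay":0,"az":0,"dx":0,"dy":0,"dz":0,"claw":60},{"ax":0,"ay":0,"az":0,"dx":0,"dy":0,"dz":0,"claw":60}])

```text
time_s: 15.0
tcp_pos: [0.4498, -0.2968, 0.2903]
ee_rot: [[-0.029, -1.0, 0.0], [-1.0, 0.029, 0.0], [-0.0, -0.0, -1.0]]
wrist_force: [0.3, 0.3, -0.0]
gripper_width: 0.687
gripper_force: 0.0
```

Run:
```python
from h import *
from m import pr,fitc
c=snap('wrist','w2');s=sense();print(s['time_s'],s['tcp_pos'],np.round(s['ee_rot'],4),s['joints'])
t=snap('top','t2')
P=fcloud(c);T=cloud(t)
for n,Q in(('w',P),('t',T)):
    q=Q.reshape(-1,3)
    q=q[(abs(q[:,0]-.45)<.03)&(abs(q[:,1]+.3)<.06)]
    m=q[(q[:,2]>.145)&(q[:,2]<.158)]; 
    if len(m): pr(n+' tab',m); print(cv2.minAreaRect((m[:,:2]*1000).astype(np.float32)))
    m=q[(q[:,2]>.119)&(q[:,2]<.126)]; 
    if len(m): pr(n+' shoulder',m); print(cv2.minAreaRect((m[:,:2]*1000).astype(np.float32)))
q=T.reshape(-1,3);q=q[(abs(q[:,0]-.567)<.09)&(abs(q[:,1]-.124)<.09)&(q[:,2]>.18)&(q[:,2]<.195)];pr('knob',q)
```

```text
15.05 [ 0.44976184 -0.29676844  0.29029499] [[-2.910e-02 -9.996e-01  3.000e-04]
 [-9.996e-01  2.910e-02  1.000e-04]
 [-1.000e-04 -3.000e-04 -1.000e+00]] [-1.61718242e+01  1.16068687e+01 -6.51105415e+00 -8.57743612e-03
 -7.18651565e+01  1.45045925e+01]
w tab 403 [ 0.4504 -0.3007  0.152 ] [ 0.4454 -0.3203  0.1453] [ 0.4554 -0.2801  0.154 ]
((450.3730163574219, -300.1535339355469), (40.142581939697266, 9.925862312316895), 88.53843688964844)
w shoulder 350 [ 0.4502 -0.3091  0.1221] [ 0.4449 -0.3445  0.12  ] [ 0.4552 -0.2556  0.1257]
((450.43975830078125, -300.0129699707031), (88.84579467773438, 9.990728378295898), 89.24980926513672)
t tab 34 [ 0.4492 -0.2894  0.1509] [ 0.4447 -0.3014  0.1465] [ 0.4538 -0.2783  0.1565]
((449.3159484863281, -289.779296875), (9.063275337219238, 23.04867935180664), 0.7293843030929565)
t shoulder 24 [ 0.4494 -0.267   0.1226] [ 0.444  -0.2803  0.1192] [ 0.4539 -0.255   0.1248]
((449.30816650390625, -267.6216735839844), (25.564964294433594, 9.53018569946289), 86.92554473876953)
knob 44 [0.5316 0.1797 0.1846] [0.5224 0.1707 0.1806] [0.542  0.1906 0.1891]
```

View pics/w2.png

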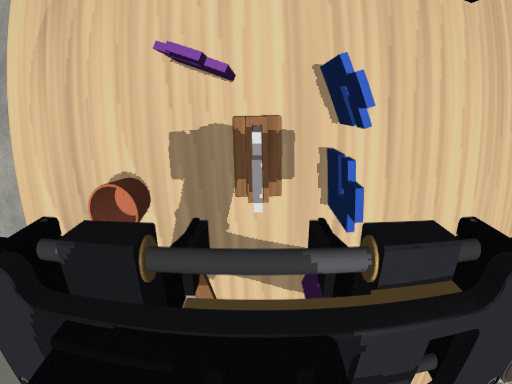

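The grey plate is centred at (256,165) in this view, standing in the rack and clear of the blue and purple ones. Its measured centre is (0.4504, -0.3002). I'll grip the tab.

Request:
play_rows(steps=[{"ax":0,"ay":0,"az":0,"dx":3.3,"dy":-0.7,"dz":15,"claw":45},{"ax":0,"ay":0,"az":0,"dx":0,"dy":0,"dz":30,"claw":45},{"ax":0,"ay":0,"az":0,"dx":0,"dy":0,"dz":35,"claw":45},{"ax":0,"ay":0,"az":0,"dx":0,"dy":0,"dz":35,"claw":45},{"ax":0,"ay":0,"az":0,"dx":0,"dy":0,"dz":25,"claw":45},{"ax":0,"ay":0,"az":0,"dx":0,"dy":0,"dz":15.3,"claw":45},{"ax":0,"ay":0,"az":0,"dx":0,"dy":0,"dz":0,"claw":4},{"ax":0,"ay":0,"az":0,"dx":0,"dy":0,"dz":0,"claw":4},{"ax":0,"ay":0,"az":0,"dx":0,"dy":0,"dz":0,"claw":4},{"ax":0,"ay":0,"az":0,"dx":0,"dy":0,"dz":0,"claw":4},{"ax":0,"ay":0,"az":0,"dx":0,"dy":0,"dz":0,"claw":4},{"ax":0,"ay":0,"az":0,"dx":0,"dy":0,"dz":0,"claw":4},{"ax":0,"ay":0,"az":0,"dx":0,"dy":0,"dz":0,"claw":4}])

```text
time_s: 16.4
tcp_pos: [0.4506, -0.3013, 0.1355]
ee_rot: [[-0.031, -1.0, 0.002], [-1.0, 0.031, -0.001], [0.001, -0.002, -1.0]]
wrist_force: [-0.4, -0.2, 2.5]
gripper_width: 0.116
gripper_force: 29.9
```

Request:
play_rows(steps=[{"ax":0,"ay":0,"az":0,"dx":0,"dy":0,"dz":-5,"claw":4},{"ax":0,"ay":0,"az":0,"dx":0,"dy":0,"dz":-13,"claw":4},{"ax":0,"ay":0,"az":0,"dx":0,"dy":0,"dz":-18,"claw":4},{"ax":0,"ay":0,"az":0,"dx":0,"dy":0,"dz":-18,"claw":4},{"ax":0,"ay":0,"az":-3.8,"dx":0,"dy":0,"dz":-18,"claw":4},{"ax":0,"ay":0,"az":-3.8,"dx":0,"dy":0,"dz":-12,"claw":4},{"ax":0,"ay":0,"az":-3.8,"dx":0,"dy":0,"dz":-6,"claw":4},{"ax":0,"ay":0,"az":-3.8,"dx":0,"dy":0,"dz":0,"claw":4},{"ax":0,"ay":0,"az":0,"dx":-7,"dy":-13,"dz":0,"claw":4},{"ax":0,"ay":0,"az":0,"dx":-14,"dy":-26.5,"dz":0,"claw":4},{"ax":0,"ay":0,"az":0,"dx":-14,"dy":-26.5,"dz":0,"claw":4},{"ax":0,"ay":0,"az":0,"dx":-14,"dy":-26.5,"dz":0,"claw":4},{"ax":0,"ay":0,"az":0,"dx":-14,"dy":-26.5,"dz":0,"claw":4},{"ax":0,"ay":0,"az":0,"dx":-14,"dy":-26.5,"dz":0,"claw":4},{"ax":0,"ay":0,"az":0,"dx":-14,"dy":-26.5,"dz":0,"claw":4},{"ax":0,"ay":0,"az":0,"dx":-14,"dy":-26.5,"dz":0,"claw":4},{"ax":0,"ay":0,"az":0,"dx":-7,"dy":-13.5,"dz":0,"claw":4},{"ax":0,"ay":0,"az":0,"dx":0,"dy":0,"dz":0,"claw":4},{"ax":0,"ay":0,"az":0,"dx":0,"dy":0,"dz":0,"claw":4},{"ax":0,"ay":0,"az":0,"dx":0,"dy":0,"dz":0,"claw":4}])

```text
time_s: 18.4
tcp_pos: [0.6293, -0.1435, 0.2245]
ee_rot: [[0.231, -0.973, -0.001], [-0.973, -0.231, 0.0], [-0.0, 0.001, -1.0]]
wrist_force: [-0.2, -0.3, -3.1]
gripper_width: 0.115
gripper_force: 29.9
```

Run:
```python
from h import *
s=sense();print(s['time_s'],s['tcp_pos'],np.round(s['ee_rot'],4),s['wrist_force'],s['gripper_width'])
a=snap('scene','s2');A=cloud(a);c=snap('wrist','w2b');P=fcloud(c)
th=np.radians(13.5);ex=np.array([np.cos(th),np.sin(th),0]);ey=np.array([-np.sin(th),np.cos(th),0])
o=np.array([s['tcp_pos'][0],s['tcp_pos'][1],0])
for n,Q in(('s',A),('w',P)):
    q=Q.reshape(-1,3)-o; l=np.c_[q@ex,q@ey,q[:,2]]
    m=l[(abs(l[:,0])<.012)&(abs(l[:,1])<.055)&(l[:,2]>.085)&(l[:,2]<.212)]
    if len(m):print(n,'plate',len(m),m.min(0),m.max(0))
    for z0,z1 in((.195,.212),(.1,.13)):
        g=m[(m[:,2]>z0)&(m[:,2]<z1)]
        if len(g):print(z0,len(g),np.round(g.min(0),4),np.round(g.max(0),4))
x=cv2.resize(a['frame'][170:270,200:320],None,fx=6,fy=6,interpolation=cv2.INTER_CUBIC);cv2.imwrite('pics/c2.png',x)
```

```text
18.4 [ 0.62932113 -0.14350166  0.22448015] [[ 2.312e-01 -9.729e-01 -1.400e-03]
 [-9.729e-01 -2.312e-01  0.000e+00]
 [-3.000e-04  1.300e-03 -1.000e+00]] [-0.23754207 -0.28822943 -3.1368376 ] 0.1147996688137601
s plate 259 [-0.00496042 -0.0446156   0.09626712] [0.00702534 0.04350341 0.21174057]
0.195 57 [-0.005  -0.0443  0.1952] [ 0.0065 -0.0241  0.2117]
0.1 72 [-0.0017 -0.0446  0.1002] [0.0067 0.0435 0.1286]
w plate 1102 [-0.01165571 -0.04408898  0.10358258] [0.01165642 0.04613019 0.21199648]
0.195 886 [-0.0117 -0.044   0.195 ] [0.0117 0.0461 0.212 ]
0.1 34 [-0.0053 -0.044   0.1036] [ 0.0043 -0.043   0.1282]
```

View pics/c2.png

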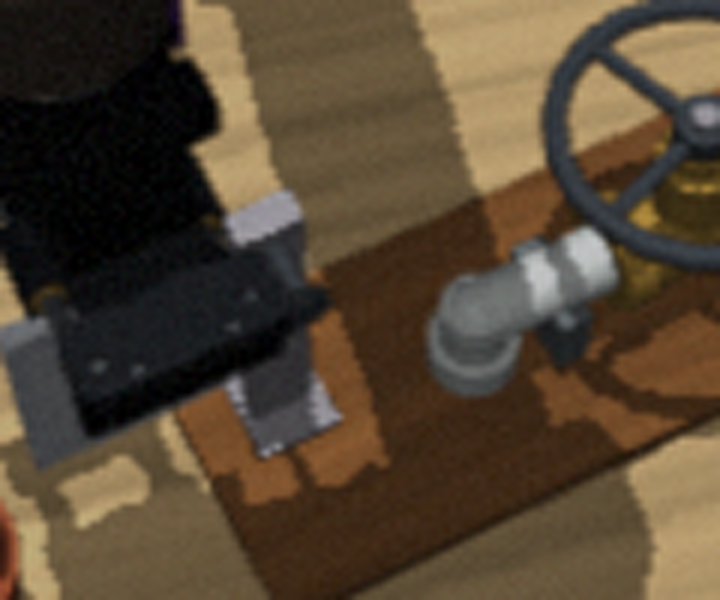

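The plate is held square just short of the pin, whose head is at (318,300) in the crop. I'll lower it 5 mm so the slot is centred on the pin, then slide along.

Request:
play_rows(steps=[{"ax":0,"ay":0,"az":0,"dx":0,"dy":-1.5,"dz":3,"claw":4},{"ax":0,"ay":0,"az":0,"dx":0,"dy":0,"dz":2,"claw":4},{"ax":0,"ay":0,"az":0,"dx":-4,"dy":0,"dz":0,"claw":4},{"ax":0,"ay":0,"az":0,"dx":-6,"dy":0,"dz":0,"claw":4},{"ax":0,"ay":0,"az":0,"dx":-6,"dy":0,"dz":0,"claw":4},{"ax":0,"ay":0,"az":0,"dx":-6,"dy":0,"dz":0,"claw":4},{"ax":0,"ay":0,"az":0,"dx":-6,"dy":0,"dz":0,"claw":4},{"ax":0,"ay":0,"az":0,"dx":-6,"dy":0,"dz":0,"claw":4},{"ax":0,"ay":0,"az":0,"dx":-4,"dy":0,"dz":0,"claw":4},{"ax":0,"ay":0,"az":0,"dx":-2,"dy":0,"dz":0,"claw":4},{"ax":0,"ay":0,"az":0,"dx":0,"dy":0,"dz":0,"claw":4}])

```text
time_s: 19.6
tcp_pos: [0.6224, -0.1034, 0.2198]
ee_rot: [[0.233, -0.973, 0.0], [-0.973, -0.233, -0.0], [0.0, -0.0, -1.0]]
wrist_force: [-0.6, -0.1, -3.1]
gripper_width: 0.106
gripper_force: 29.9
```

No contact, and the edge is past the pin. Continuing.

Request:
play_rows(steps=[{"ax":0,"ay":0,"az":0,"dx":-4,"dy":0,"dz":0,"claw":4},{"ax":0,"ay":0,"az":0,"dx":-6,"dy":0,"dz":0,"claw":4},{"ax":0,"ay":0,"az":0,"dx":-6,"dy":0,"dz":0,"claw":4},{"ax":0,"ay":0,"az":0,"dx":-6,"dy":0,"dz":0,"claw":4},{"ax":0,"ay":0,"az":0,"dx":-4,"dy":0,"dz":0,"claw":4},{"ax":0,"ay":0,"az":0,"dx":-4,"dy":0,"dz":0,"claw":4},{"ax":0,"ay":0,"az":0,"dx":-3,"dy":0,"dz":0,"claw":4},{"ax":0,"ay":0,"az":0,"dx":-2,"dy":0,"dz":0,"claw":4},{"ax":0,"ay":0,"az":0,"dx":0,"dy":0,"dz":0,"claw":4},{"ax":0,"ay":0,"az":0,"dx":0,"dy":0,"dz":0,"claw":4}])

```text
time_s: 20.6
tcp_pos: [0.6143, -0.0697, 0.2198]
ee_rot: [[0.232, -0.973, 0.0], [-0.973, -0.232, -0.0], [0.0, -0.0, -1.0]]
wrist_force: [-0.4, -0.8, -2.8]
gripper_width: 0.112
gripper_force: 29.9
```

Now I'll feel for the slot's inner end.

Request:
play_rows(steps=[{"ax":0,"ay":0,"az":0,"dx":-1,"dy":0,"dz":0,"claw":4},{"ax":0,"ay":0,"az":0,"dx":-1,"dy":0,"dz":0,"claw":4},{"ax":0,"ay":0,"az":0,"dx":-1,"dy":0,"dz":0,"claw":4},{"ax":0,"ay":0,"az":0,"dx":0,"dy":0,"dz":0,"claw":4},{"ax":0,"ay":0,"az":0,"dx":0,"dy":0,"dz":0,"claw":4}])

```text
time_s: 21.1
tcp_pos: [0.6136, -0.0667, 0.2197]
ee_rot: [[0.232, -0.973, -0.0], [-0.973, -0.232, -0.0], [-0.0, 0.0, -1.0]]
wrist_force: [-0.0, 0.2, -3.0]
gripper_width: 0.111
gripper_force: 29.9
```

Request:
play_rows(steps=[{"ax":0,"ay":0,"az":0,"dx":-1,"dy":0,"dz":0,"claw":4},{"ax":0,"ay":0,"az":0,"dx":0,"dy":0,"dz":0,"claw":4},{"ax":0,"ay":0,"az":0,"dx":0,"dy":0,"dz":0,"claw":4}])

```text
time_s: 21.4
tcp_pos: [0.6135, -0.0663, 0.2198]
ee_rot: [[0.232, -0.973, 0.0], [-0.973, -0.232, -0.001], [0.001, -0.0, -1.0]]
wrist_force: [0.3, -2.6, -4.6]
gripper_width: 0.109
gripper_force: 29.9
```

The slot end touches, with 2.6 N along y. I'll back off 3.5 mm and lower so the notch comes over the pin.

Request:
play_rows(steps=[{"ax":0,"ay":0,"az":0,"dx":2,"dy":0,"dz":0,"claw":4},{"ax":0,"ay":0,"az":0,"dx":1.5,"dy":0,"dz":0,"claw":4},{"ax":0,"ay":0,"az":0,"dx":0,"dy":0,"dz":0,"claw":4},{"ax":0,"ay":0,"az":0,"dx":0,"dy":0,"dz":2,"claw":4},{"ax":0,"ay":0,"az":0,"dx":0,"dy":0,"dz":3,"claw":4},{"ax":0,"ay":0,"az":0,"dx":0,"dy":0,"dz":3,"claw":4},{"ax":0,"ay":0,"az":0,"dx":0,"dy":0,"dz":2,"claw":4},{"ax":0,"ay":0,"az":0,"dx":0,"dy":0,"dz":1,"claw":4},{"ax":0,"ay":0,"az":0,"dx":0,"dy":0,"dz":1,"claw":4},{"ax":0,"ay":0,"az":0,"dx":0,"dy":0,"dz":0,"claw":4},{"ax":0,"ay":0,"az":0,"dx":0,"dy":0,"dz":0,"claw":4}])

```text
time_s: 22.5
tcp_pos: [0.6142, -0.0691, 0.2078]
ee_rot: [[0.232, -0.973, 0.0], [-0.973, -0.232, -0.0], [0.0, -0.0, -1.0]]
wrist_force: [-0.9, 0.6, -3.9]
gripper_width: 0.114
gripper_force: 29.9
```

Request:
play_rows(steps=[{"ax":0,"ay":0,"az":0,"dx":0,"dy":0,"dz":1,"claw":4},{"ax":0,"ay":0,"az":0,"dx":0,"dy":0,"dz":0.7,"claw":4},{"ax":0,"ay":0,"az":0,"dx":0,"dy":0,"dz":0,"claw":4},{"ax":0,"ay":0,"az":0,"dx":0,"dy":0,"dz":0,"claw":4}])

```text
time_s: 22.9
tcp_pos: [0.6142, -0.0691, 0.206]
ee_rot: [[0.232, -0.973, -0.0], [-0.973, -0.232, -0.0], [0.0, 0.0, -1.0]]
wrist_force: [-0.2, 0.2, -3.5]
gripper_width: 0.112
gripper_force: 29.9
```

Request:
play_rows(steps=[{"ax":0,"ay":0,"az":0,"dx":0,"dy":0,"dz":0.5,"claw":4},{"ax":0,"ay":0,"az":0,"dx":0,"dy":0,"dz":0.5,"claw":4},{"ax":0,"ay":0,"az":0,"dx":0,"dy":0,"dz":0,"claw":4},{"ax":0,"ay":0,"az":0,"dx":0,"dy":0,"dz":0,"claw":4}])

```text
time_s: 23.3
tcp_pos: [0.6143, -0.0691, 0.2055]
ee_rot: [[0.232, -0.973, 0.001], [-0.973, -0.232, -0.0], [0.0, -0.001, -1.0]]
wrist_force: [-0.4, 0.4, -1.9]
gripper_width: 0.113
gripper_force: 29.9
```

The pin is now taking the plate's weight, so I'll release, rise a little and look.

Request:
play_rows(steps=[{"ax":0,"ay":0,"az":0,"dx":0,"dy":0,"dz":0.3,"claw":14},{"ax":0,"ay":0,"az":0,"dx":0,"dy":0,"dz":0,"claw":20},{"ax":0,"ay":0,"az":0,"dx":0,"dy":0,"dz":0,"claw":30},{"ax":0,"ay":0,"az":0,"dx":0,"dy":0,"dz":0,"claw":45},{"ax":0,"ay":0,"az":0,"dx":0,"dy":0,"dz":0,"claw":45},{"ax":0,"ay":0,"az":0,"dx":0,"dy":0,"dz":0,"claw":45},{"ax":0,"ay":0,"az":0,"dx":0,"dy":0,"dz":-5,"claw":45},{"ax":0,"ay":0,"az":0,"dx":0,"dy":0,"dz":-15,"claw":45},{"ax":0,"ay":0,"az":0,"dx":0,"dy":0,"dz":-20,"claw":45},{"ax":0,"ay":0,"az":0,"dx":0,"dy":0,"dz":-30,"claw":45},{"ax":0,"ay":0,"az":0,"dx":0,"dy":0,"dz":-30,"claw":45},{"ax":0,"ay":0,"az":0,"dx":0,"dy":0,"dz":-20,"claw":45},{"ax":0,"ay":0,"az":0,"dx":40,"dy":30,"dz":0,"claw":45},{"ax":0,"ay":0,"az":0,"dx":40,"dy":30,"dz":0,"claw":45},{"ax":0,"ay":0,"az":0,"dx":20,"dy":30,"dz":0,"claw":45},{"ax":0,"ay":0,"az":0,"dx":0,"dy":0,"dz":0,"claw":45},{"ax":0,"ay":0,"az":0,"dx":0,"dy":0,"dz":0,"claw":45},{"ax":0,"ay":0,"az":0,"dx":0,"dy":0,"dz":0,"claw":45},{"ax":0,"ay":0,"az":0,"dx":0,"dy":0,"dz":0,"claw":45}])

```text
time_s: 25.2
tcp_pos: [0.5505, -0.1865, 0.3246]
ee_rot: [[0.234, -0.972, -0.0], [-0.972, -0.234, 0.0], [-0.0, 0.0, -1.0]]
wrist_force: [0.6, -0.6, 0.5]
gripper_width: 0.518
gripper_force: 0.0
```

Run:
```python
from h import *
from m import pr
a=snap('scene','s3');t=snap('top','t3')
for n,c in(('s',a),('t',t)):
    Q=cloud(c).reshape(-1,3)
    q=Q[(abs(Q[:,0]-.614)<.05)&(abs(Q[:,1]+.07)<.07)&(Q[:,2]>.19)&(Q[:,2]<.235)]
    if len(q): pr(n+' top of plate',q); k=q[q[:,2]>.212]; len(k) and print(cv2.minAreaRect((k[:,:2]*1000).astype(np.float32)))
    q=Q[(abs(Q[:,0]-.567)<.09)&(abs(Q[:,1]-.124)<.09)&(Q[:,2]>.18)&(Q[:,2]<.195)]
    if len(q): pr(n+' knob',q)
s=sense();print(s['time_s'],s['wrist_force'])
cv2.imwrite('pics/c3.png',cv2.resize(a['frame'][160:290,190:360],None,fx=4.5,fy=4.5,interpolation=cv2.INTER_CUBIC))
```

```text
s top of plate 209 [ 0.617  -0.0693  0.2069] [ 0.6011 -0.1119  0.1901] [ 0.6295 -0.0254  0.2226]
((613.858154296875, -68.81536865234375), (12.981857299804688, 40.02531814575195), 16.11519432067871)
s knob 41 [0.5343 0.1779 0.1825] [0.5234 0.1685 0.1803] [0.544  0.1872 0.1862]
t top of plate 18 [ 0.6212 -0.1006  0.1925] [ 0.6152 -0.1103  0.1901] [ 0.6271 -0.0932  0.1947]
t knob 46 [0.5319 0.18   0.1842] [0.521  0.1705 0.1801] [0.5429 0.1903 0.1894]
25.3 [ 0.69740307  0.27810932 -0.11935117]
```

View pics/c3.png

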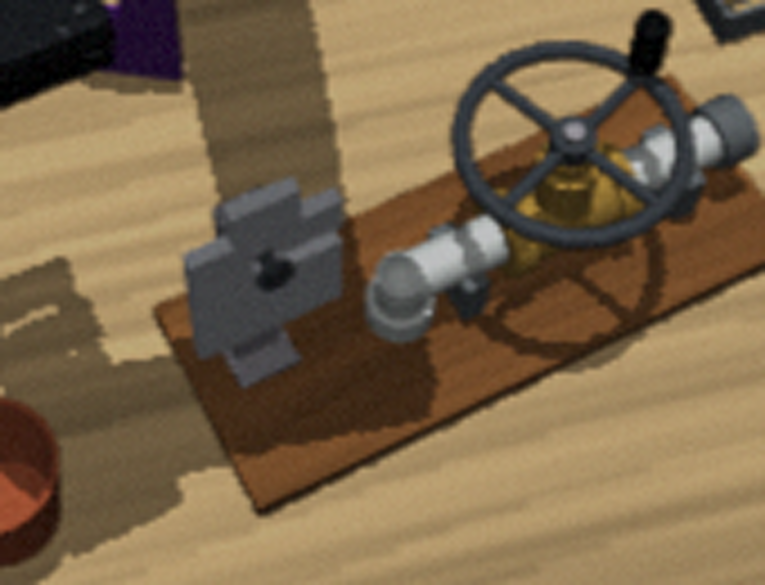

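The plate hangs upright on the pin, with the head at (275,270) and the tab top at z of about 0.222 m. The knob is still at bearing 122°. The arm is clear, so I'll hand in.

```bash
python3 -c "
from station import *
print(finish_job())"
```

```text
the job is handed in; nothing more can be done
None
```

The handwheel was turned to its stop and backed off about a quarter turn, the plate hangs free on the pin, no bystander was touched, and the job was handed in at about 25 s (no verdict was returned).

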